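# Bring the gift box to the packing station and hold a muffin over it with the tongs

## Task

Slide the carrier with the open gift box along its rail until it clicks into the sprung notch at the packing station. Then take the tongs from their rest, close them on the muffin on the cake stand, lift it and finish while still holding it in the tongs, still, in the air above the middle of the open box and clear of its rim. Touch the muffin with the tongs only, leave the carrier in the notch, and do not knock the muffin down or disturb the tin, the jar and the spool.

Things in the scene. Friction and masses are not known exactly. Their poses are not given: they have to be found in the camera images.
- rail: Aluminium rail slide fixed on the table, 110 mm wide (its x), 430 mm long (its y, from -135 to +295 mm), 20 mm high. Origin: table height, straight below the centre of the gift box when the carrier is at the packing station. The carrier travels along the rail's -y to reach the station. A small sprung ball on a block at the rail's -x side, at y = 0, is the notch (up to 130 mm out from the rail's middle, under 26 mm high).
- station (a point): Point fixed on the rail, 35 mm above the table: where the centre of the gift box's underside is when the carrier is in the notch. Axes as the rail's.
- carrier (a joint): Travel of the carrier in m along the rail's -y. It starts between 0 and 0.08, the station's notch is at 0.200, the stop at 0.240. About 1 N of friction; a push of about 3 N takes it over the ball into or out of the notch; inside, the ball draws it to within about 3 mm of 0.200 from 6 mm either side. Carrier mass about 0.6 kg.
- handle (a point): Upright steel round post on the carrier's deck, 18 mm diameter, from the deck (35 mm above the table) up to 83 mm; this point is on its axis 65 mm above the table, 105 mm from the box centre towards the rail's -x (36 mm clear of the box wall). Axes as the rail's. Pinch it or push it.
- box_mouth (a point): Centre of the mouth of the open-topped dark green card gift box on the carrier: box 120 x 120 mm outside, walls 4 mm, 60 mm high, rim 95 mm above the table. Axes as the rail's; moves with the carrier.
- tongs_rest: Low wooden rest fixed on the table, two cross bars 30 mm high at x = -70 and +70 mm (60 and 110 mm long in y, 16 mm thick) on a 6 mm base. The tongs lie on the bars with the rest's origin under tongs_grip at the start, pointing the same way.
- tongs: Steel kitchen tongs, lying with both arms on edge so that they close in the horizontal plane; 235 mm long, arms 24 mm high, 3 mm thick, mass about 0.14 kg, centre of mass 6 mm from tongs_grip towards the hinge. Origin: on the hinge pin at the lower edge (30 mm above the table on the rest); x points to the tips, z up. Its frame belongs to the +y arm; the -y arm turns on the hinge. Squeezing the arms closes the tips; a spring opens them.
- tongs_grip (a point): Where to grip the tongs, from above, with the fingers on the outer faces of the two arms: 100 mm from the hinge, midway between the open arms and half way up them (42 mm above the table on the rest). The arms are 60 mm apart over their outer faces here when open, 40 mm when closed on the muffin; faces nearly flat from 70 to 135 mm from the hinge. Needs 6 N to begin closing, 8 N when closed on the muffin.
- tongs_tip (a point): Midway between the open tip pads, 205 mm from the hinge (105 mm beyond tongs_grip), half way up. Gap between the pads 85 mm open; pads reach from 185 to 225 mm from the hinge. When a gripper squeezes both arms equally, the tip midpoint stays 105 mm straight ahead of the grip midpoint.
- tongs_arm (a joint): Closing angle of the tongs in rad: 0 open, about 0.20 closed on the muffin, 0.36 stop. The tip gap shrinks by 205 mm per rad, the width at tongs_grip by 100 mm per rad.
- stand: White ceramic cake stand fixed on the table: round, 90 mm across, flat top 30 mm above the table. Origin: centre of its underside.
- muffin: Muffin in a white paper cup with a brown dome, on the stand. Cup 41 mm across at the base, 47 mm at 28 mm up; dome 53 mm across at 31 mm up; top at 47 mm. About 45 g. Origin: centre of its underside. Grip the cup about 15 mm above its base with the tongs' pads at mid-height, tongs lying level.
- cocoa_tin: Bystander: standing tin, 66 mm across, 100 mm high; origin centre of underside.
- jam_jar: Bystander: standing jar, 60 mm across, 85 mm high; origin centre of underside.
- ribbon_spool: Bystander: white ribbon spool, 60 mm across, 30 mm high; origin centre of underside.
There are look-alikes about, which are no part of the job. Of the things that look like the stand, the middle-sized one is meant.

How it is judged (in metres and radians):
On the way, in this order (a step that is already met when the one before it is completed fails the run):
1. the carrier sits in the notch at the packing station (value of joint carrier between 0.192 and 0.208 m and velocity of joint carrier below 0.02 m/s), for 0.3 s.
2. the muffin is lifted off the stand in the closed tongs (contact force between tongs and muffin above 0.5 N and contact force between the fingers and tongs above 1 N and value of joint tongs_arm above 0.1 rad and contact force between muffin and stand below 0.05 N and contact force between muffin and rail below 0.05 N and height (world z) of muffin above 0.04 m), for 0.2 s.
At the end, for the whole second after the job is handed in: Carrier within 8 mm of the notch; fingers hold the tongs, closed (over 0.1 rad) on the muffin, which nothing else carries; muffin still, its underside over 98 mm above the table, its centre within 35 mm of the middle of the box mouth; tongs not resting on box or carrier (value of joint carrier between 0.192 and 0.208 m and contact force between tongs and muffin above 0.5 N and contact force between the fingers and tongs above 1 N and value of joint tongs_arm above 0.1 rad and contact force between muffin and stand below 0.05 N and contact force between each of muffin, tongs and rail below 0.05 N and height (world z) of muffin above 0.098 m and horizontal distance between muffin and box_mouth below 0.035 m and contact force between the fingers and muffin below 0.05 N and linear speed of muffin below 0.03 m/s); the arm keeps its last pose, push and grip.
It fails at once if the robot touches the muffin itself (contact force between any of the fingers, the arm and muffin above 0.3 N).
It fails at once if the muffin falls down (height (world z) of muffin below 0.022 m).
It fails at once if the carrier leaves the notch once the muffin is lifted (height (world z) of muffin above 0.06 m and not (value of joint carrier between 0.192 and 0.208 m)).
It fails at once if the tin, jar or spool is shifted (30 mm) or knocked over (distance of any of cocoa_tin, jam_jar, ribbon_spool from where it was at the start of the episode above 0.03 m or angle between any of cocoa_tin, jam_jar, ribbon_spool's own z axis and vertical above 0.4 rad).
It also fails if it takes over 69 s, if anything falls off the work surface, if the arm or the gripper's body presses on something with over 40 N, if the wrist force passes 120 N, or if a joint passes its speed limit or range.

## Robot

A 6-joint arm with a two-finger parallel gripper is mounted at the origin on the work surface. World frame = base frame: x ahead of the robot, y to its left, z up, the work surface at z = 0. Lengths are in m, angles in degrees, forces in N, time in s.
With the tool pointing down it reaches from about 0.35 to 0.725 m from the base axis. Payload 6 kg.
Tool frame: the origin (TCP) lies at the very end of the fingers, on their centre line; the grasp point (between the pads) lies 19 mm behind it; x points along the fingers, z is the direction in which the jaws open and shut, and the axes are right-handed (so a half turn about x gives the same grasp; the last joint's range is limited). The gripper opens to 85 mm and grips with 20 to 120 N. Pads are 22 mm wide; open, the fingers measure 114 mm over their backs; the gripper's body (76 mm by 85 mm) begins 54 mm behind the grasp point. The pads swing forward as they close: fully open they stand 13 mm farther back than shut.
Start: joints at [-44.593, 2.303, 4.859, 0, -92.561, -19.12], TCP at [0.266, -0.538, 0.231] pointing down, gripper open.
Joint ranges: [-146.85, 146.85], [-73.84, 115.35], [-62.03, 85.46], [-188.31, 113.3], [-161.28, -10.13], [-171.36, 171.36]. Speed limits (degrees/s): [147.25, 147.25, 172.46, 180, 180, 180].

## Interface

Orientations are given as a 3x3 rotation matrix whose columns are the frame's x, y, z axes.
In Python, from workcell import ctrl, cams gives the robot as it stands.
- The arm moves only by the tool send_rows, never from a script. Its argument "steps" is a list of rows, each an object with "travel": the shift along the tool's x, y, z in mm, a list of three; "turn": the turn, a rotation vector about the tool's x, y, z in degrees, a list of three. In form: [{"travel": [dx, dy, dz], "turn": [wx, wy, wz]}, ...]. A call has 1 to 20 rows; each row is the pose to reach, as a shift and turn from the pose commanded when the call began, along the tool's axes at that moment; what a row does not reach only later rows make up. A row lasts 1/8 s, in which the tool goes at most 62.5 mm and 10.7 degrees, less where a joint would pass 70% of its speed; a pose out of reach is approached as far as the arm can. A call with a gripper value outside its range is refused whole. "hand" is the finger opening in mm, from 0 to 85.4, set as the call begins (left out, the last holds). The fingers move at their own pace and stop on an object; the grip force is fixed at half the most. Time passes only in rows, so rows that repeat a pose let the fingers close. It gives the time, the measured TCP pose, the force and the opening at its end, in the units of the state.
- ctrl.get_obs(): the state, without advancing time (a new reading comes with each control period).
- cams.capture(name): name is "scene" or "side" or "wrist"; returns (picture, depth): 384x512x3 uint8, blue, green, red; 384x512 float32, m along the optical axis (not along the pixel's ray), 0 where there is no reading.
- cams.camera_params(name): a dict with "intrinsics" (3x3 intrinsics, pixels), "R" (3x3) and "t" (3): a world point X has camera coordinates R X + t. Camera axes: x right, y down, z forward; pixel columns grow to the right and rows downward; lengths in m; the calibration is good to about 2 mm. A picture is of the moment at which its call begins: read the wrist's pose just before it. camera_params takes no time and is no camera call; for the wrist camera it gives the pose at the moment of the call.
- ctrl.hand_in(): hands the job in, once; it reports no verdict.
The state is a dict: "clock": time; "q": joint angles; "qd": joint speeds; "tau": joint torques, N m; "position": TCP position; "eef_rot": TCP orientation; "wrist_force": force on the tool from outside, world axes, zero at the start; "moment": the same for the moment, N m; "gripper_width": finger opening in m.
Only numpy, scipy, OpenCV 4.12 (cv2) and the standard library are available. Lean on these libraries where they do the work, as an engineer would, in place of code of your own. Each camera call takes 0.05 s, during which the arm holds its last target.

## Working session

There is one attempt and no reset: what is moved stays moved. The work goes in short steps, Python scripts to look and compute and a tool call to move; the robot and the scene stay as the last step left them, time stands still between calls to the robot, and variables do not carry over. Pictures are saved under pics/ and viewed, and the job is handed in when it is done.

Besides the shell and the picture viewer there is one more tool, called after ">>>" as name(argument=value, ...) on one line, values as JSON. send_rows: Moves the arm, as the interface text tells. Its arguments: {"type":"object","properties":{"steps":{"type":"array","items":{"type":"object","properties":{"travel":{"type":"array","items":{"type":"number"}},"turn":{"type":"array","items":{"type":"number"}}}}},"hand":{"type":"number"}},"required":["steps"]}

```bash
mkdir -p pics; ls; python3 - <<'E'
from workcell import ctrl,cams
import cv2,numpy as np
print(ctrl.get_obs())
for n in("scene","side","wrist"):
    p=cams.camera_params(n); im,d=cams.capture(n)
    cv2.imwrite(f"pics/{n}0.png",im); np.savez(f"pics/{n}0.npz",im=im,d=d,K=p["intrinsics"],R=p["R"],t=p["t"])
    print(n,p)
E
```

```text
pics
{'clock': 0.0, 'q': array([-4.45929778e+01,  2.33769210e+00,  4.80083863e+00, -2.67035382e-02,
       -9.25603845e+01, -1.91202915e+01]), 'qd': array([-0.04821714,  0.01641109,  0.03618153,  0.00443283, -0.00088948,
       -0.03120401]), 'tau': array([ 1.73898584e-04, -3.68200064e+01,  3.47427893e+01,  6.93252236e+00,
       -5.38172884e-03,  5.70939528e-05]), 'position': array([ 0.26565261, -0.53761777,  0.23027363]), 'eef_rot': array([[-8.81662456e-04, -8.96579922e-01, -4.42881096e-01],
       [ 1.52305293e-03, -4.42881959e-01,  8.96578636e-01],
       [-9.99998451e-01,  1.15948372e-04,  1.75601107e-03]]), 'wrist_force': array([1.22101604, 0.42349934, 0.685397  ]), 'moment': array([-0.01563949, -0.00634046, -0.01945405]), 'gripper_width': 0.08572798948338811}
scene {'intrinsics': array([[355.12029194,   0.        , 259.52459136],
       [  0.        , 355.12029194, 193.86258919],
       [  0.        ,   0.        ,   1.        ]]), 'R': array([[-0.55551497,  0.83143674,  0.0107733 ],
       [ 0.56890049,  0.38948979, -0.72432723],
       [-0.60642836, -0.39624569, -0.68937218]]), 't': array([ 0.31912379, -0.25609672,  1.48572628])}
side {'intrinsics': array([[348.68136676,   0.        , 255.15416404],
       [  0.        , 348.68136676, 187.18611732],
       [  0.        ,   0.        ,   1.        ]]), 'R': array([[-0.95991803, -0.28026161, -0.00328691],
       [-0.16968519,  0.59043901, -0.78904291],
       [ 0.22307916, -0.75685878, -0.61432929]]), 't': array([0.55714194, 0.16911511, 1.05756328])}
wrist {'intrinsics': array([[291.61286698,   0.        , 257.18964066],
       [  0.        , 291.61286698, 185.59067813],
       [  0.        ,   0.        ,   1.        ]]), 'R': array([[-0.44243913,  0.89679778,  0.00116731],
       [ 0.84961073,  0.41874182,  0.32065075],
       [ 0.28707008,  0.1428602 , -0.94719678]]), 't': array([ 0.60066614, -0.04256027,  0.38012491])}
```

View pics/scene0.png

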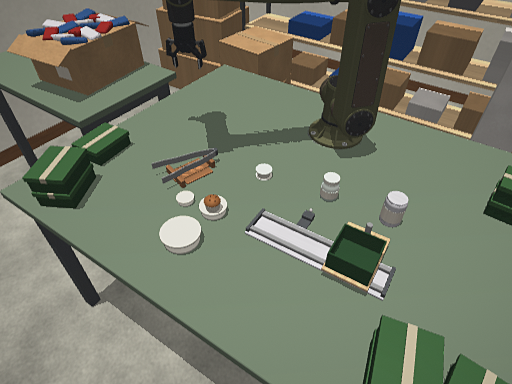

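View pics/side0.png

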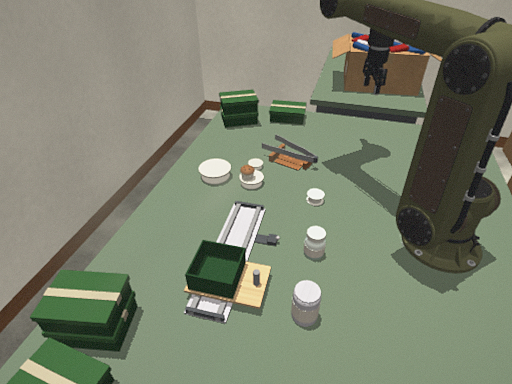

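View pics/wrist0.png

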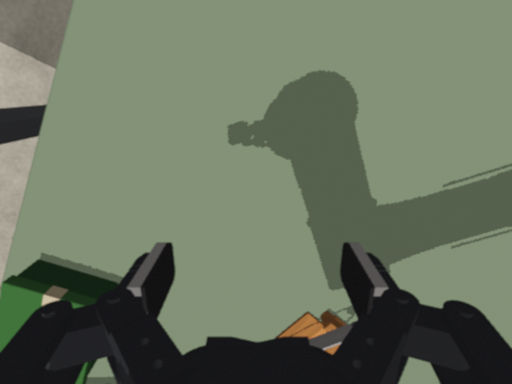

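Stand look-alikes in the scene view are a small disc at (185,198), the medium one carrying the muffin at (213,207), and a large one at (180,234). The medium disc fits, since it is middle-sized and holds the muffin. I'll enlarge to confirm, with gridded world coordinates.

```bash
cat > h.py <<'E'
import numpy as np,cv2
def load(n):
    z=np.load(f"pics/{n}.npz"); return z
def cloud(z):
    d=z["d"];K=z["K"];v,u=np.mgrid[:384,:512]
    c=np.stack([(u-K[0,2])/K[0,0]*d,(v-K[1,2])/K[1,1]*d,d],-1)
    X=(c-z["t"])@z["R"]; X[d==0]=np.nan; return X
def ray(z,u,v,h):
    K=z["K"];c=np.array([(u-K[0,2])/K[0,0],(v-K[1,2])/K[1,1],1.]); o=-z["R"].T@z["t"]; r=z["R"].T@c
    return o+r*(h-o[2])/r[2]
def proj(z,X):
    c=z["K"]@(z["R"]@np.asarray(X,float)+z["t"]); return c[:2]/c[2]
def top(z,x0,x1,y0,y1,s=1.5):
    """orthographic top view of cloud points by colour"""
    X=cloud(z);m=np.isfinite(X[...,0])
    return X,m
E
python3 - <<'E'
from h import *
s=load("scene0");im=s["im"]
c=im[130:230,140:290];cv2.imwrite("pics/c1.png",cv2.resize(c,(750,500),interpolation=cv2.INTER_CUBIC))
c=im[160:300,235:415];cv2.imwrite("pics/c2.png",cv2.resize(c,(720,560),interpolation=cv2.INTER_CUBIC))
s=load("side0");im=s["im"]
c=im[130:200,190:330];cv2.imwrite("pics/c3.png",cv2.resize(c,(800,400),interpolation=cv2.INTER_CUBIC))
c=im[190:330,180:330];cv2.imwrite("pics/c4.png",cv2.resize(c,(600,560),interpolation=cv2.INTER_CUBIC))
E
```

```text
(no output)
```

View pics/c1.png

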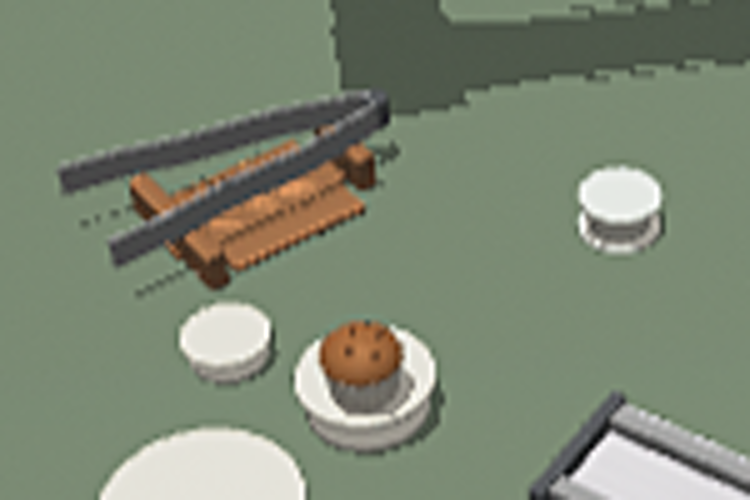

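View pics/c2.png

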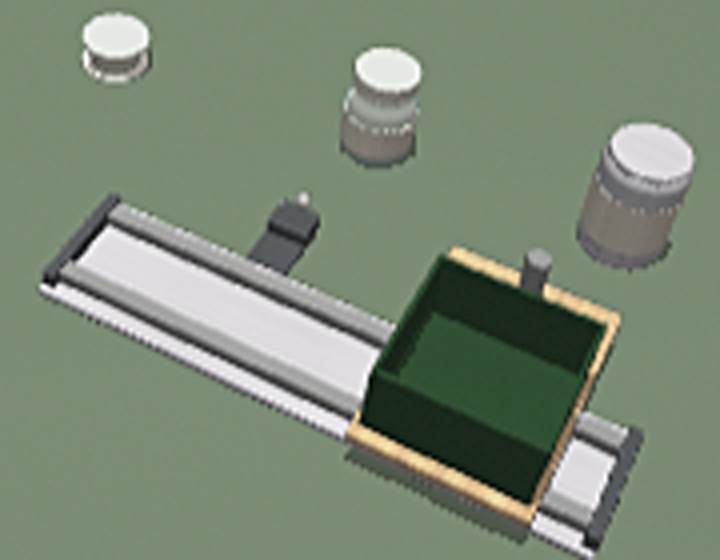

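View pics/c3.png

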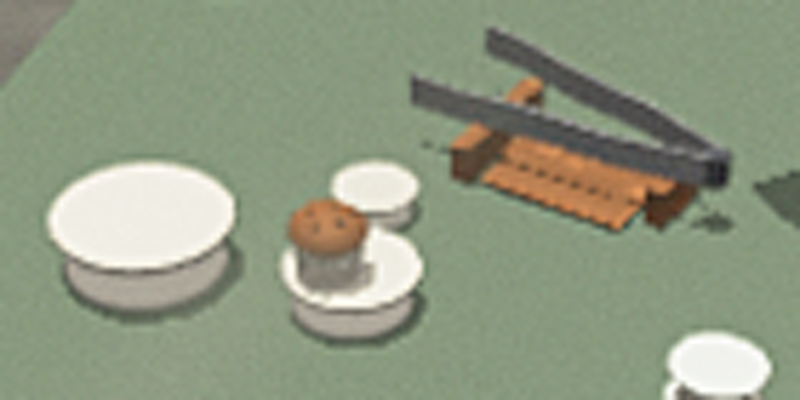

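View pics/c4.png

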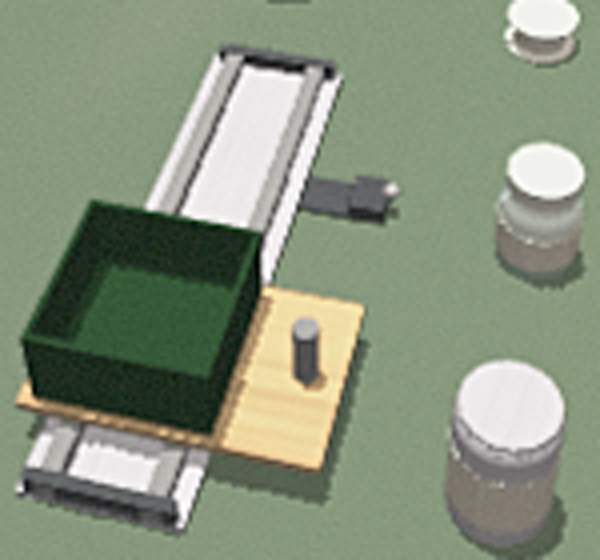

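The crops confirm it: the medium disc (213,207) carries the muffin, off its centre. The tongs' hinge is near (217,151) with the tips near (153,166) and (163,181). The carrier post top is at (369,225) and the notch block at (308,215). Now measuring.

```bash
python3 - <<'E'
from h import *
from scipy.optimize import least_squares
D={n:load(n+"0") for n in("scene","side")}
allp=[]
for n,z in D.items():
    X=cloud(z);im=z["im"];hsv=cv2.cvtColor(im,cv2.COLOR_BGR2HSV).astype(int)
    H,S,V=hsv[...,0],hsv[...,1],hsv[...,2];x,y,h=X[...,0],X[...,1],X[...,2]
    tb=(h>-.02)&(h<.02)&(H>35)&(H<80); print(n,"table z",np.nanmedian(h[tb]))
    roi=(slice(190,220),slice(195,232)) if n=="scene" else (slice(160,185),slice(235,262))
    m=np.zeros(H.shape,bool);m[roi]=True
    b=m&(S>110)&(H<20)
    P=X[b]; P=P[(P[:,2]>.055)&(P[:,2]<.09)]
    print(n,"dome px",b.sum(),"uv",np.argwhere(b).mean(0)[::-1],"mean",P.mean(0),"min",P.min(0),"max",P.max(0))
    f=least_squares(lambda p:np.hypot(np.hypot(P[:,0]-p[0],P[:,1]-p[1]),(P[:,2]-p[2]))-p[3],[*P.mean(0)[:2],.06,.027],loss="soft_l1",f_scale=.002).x
    print(" sphere",f); 
    # white discs tops
    w=((S<40)&(V>150)&(h>.02)&(h<.13)).astype(np.uint8)
    nn,lab,st,ce=cv2.connectedComponentsWithStats(w)
    for i in range(1,nn):
        if st[i,4]>40:
            k=lab==i;Q=X[k];zt=np.percentile(Q[:,2],80);T=Q[Q[:,2]>zt-.008]
            print("  white",ce[i].round(),st[i,4],"z",zt.round(3),"mid",((T.min(0)+T.max(0))/2).round(3),"ext",np.ptp(T,axis=0).round(3))
    # tongs
    roi=(slice(140,190),slice(145,225)) if n=="scene" else (slice(130,172),slice(255,325))
    m=np.zeros(H.shape,bool);m[roi]=True
    t=m&(S<60)&(h>.03)&(h<.07)
    Q=X[t];print(" tongs n",t.sum(),"z pct",np.percentile(Q[:,2],[5,50,95]).round(3))
    np.save(f"pics/tong_{n}.npy",Q)
    # post
    roi=(slice(218,240),slice(360,378)) if n=="scene" else (slice(265,290),slice(248,265))
    m=np.zeros(H.shape,bool);m[roi]=True
    q=m&(S<60)&(h>.045)&(h<.1);Q=X[q];print(" post n",q.sum(),Q.mean(0).round(4),Q.min(0).round(3),Q.max(0).round(3), "xy above75",Q[Q[:,2]>.078].mean(0).round(4))
    # box rim
    g=(H>35)&(H<90)&(S>80)&(V<120)&(h>.088)&(h<.102)&(x>.3)&(x<.8)&(y>-.4)&(y<.6)
    pts=X[g][:,:2].astype(np.float32);r=cv2.minAreaRect(pts*1000);print(" rim",g.sum(),r)
E
```

```text
scene table z -0.0003010068497857808
scene dome px 160 uv [211.63125 200.475  ] mean [ 0.65845763 -0.1209455   0.07072289] min [ 0.63397291 -0.1475606   0.05573108] max [ 0.67700659 -0.10210623  0.07836379]
 sphere [ 0.65120121 -0.12795026  0.04820025  0.02972231]
  white [264. 168.] 150 z 0.031 mid [ 0.397 -0.102  0.029] ext [0.061 0.059 0.01 ]
  white [332. 177.] 146 z 0.086 mid [0.365 0.139 0.084] ext [0.053 0.053 0.008]
  white [329. 187.] 55 z 0.061 mid [0.379 0.141 0.059] ext [0.033 0.051 0.011]
  white [397. 199.] 273 z 0.1 mid [0.355 0.349 0.098] ext [0.061 0.059 0.011]
  white [212. 207.] 200 z 0.031 mid [ 0.641 -0.137  0.046] ext [0.089 0.088 0.041]
  white [180. 231.] 1049 z 0.042 mid [ 0.784 -0.141  0.04 ] ext [0.121 0.12  0.01 ]
 tongs n 678 z pct [0.032 0.044 0.054]
 post n 67 [0.4931 0.3174 0.074 ] [0.479 0.308 0.054] [0.533 0.329 0.095] xy above75 [0.4917 0.3176 0.0829]
 rim 318 ((668.2028198242188, 341.43719482421875), (290.5032043457031, 139.36383056640625), 15.84019947052002)
side table z -0.0011291777745110563
side dome px 91 uv [246.82417582 169.08791209] mean [ 
[... 383 characters left out ...]
0.779 -0.138  0.038] ext [0.118 0.122 0.01 ]
  white [254. 178.] 168 z 0.03 mid [ 0.635 -0.135  0.044] ext [0.088 0.093 0.04 ]
  white [316. 194.] 154 z 0.03 mid [ 0.392 -0.097  0.029] ext [0.059 0.059 0.008]
  white [316. 233.] 204 z 0.085 mid [0.36  0.144 0.084] ext [0.051 0.051 0.007]
  white [314. 244.] 102 z 0.061 mid [0.36  0.155 0.062] ext [0.057 0.036 0.017]
  white [307. 293.] 519 z 0.1 mid [0.351 0.354 0.097] ext [0.059 0.06  0.011]
 tongs n 490 z pct [0.032 0.043 0.053]
 post n 79 [0.4832 0.3248 0.0712] [0.476 0.311 0.046] [0.492 0.331 0.084] xy above75 [0.4838 0.3214 0.0817]
 rim 523 ((651.260498046875, 429.52392578125), (404.0927429199219, 163.8111572265625), 59.646209716796875)
```

```bash
python3 - <<'E'
from h import *
for n in("scene","side"):
    z=load(n+"0");X=cloud(z);im=z["im"];hsv=cv2.cvtColor(im,cv2.COLOR_BGR2HSV).astype(int)
    H,S,V=hsv[...,0],hsv[...,1],hsv[...,2];x,y,h=X[...,0],X[...,1],X[...,2]
    roi=(slice(200,305),slice(240,400)) if n=="scene" else (slice(195,325),slice(182,272))
    m=np.zeros(H.shape,bool);m[roi]=True
    r=m&(S<50)&(h>.004)&(h<.03)
    mm=cv2.morphologyEx(r.astype(np.uint8),cv2.MORPH_OPEN,np.ones((2,2)))
    P=X[mm>0];rr=cv2.minAreaRect((P[:,:2]*1000).astype(np.float32));print(n,"rail all",mm.sum(),rr)
    # exclude notch: use only points within long axis
    cv2.imwrite(f"pics/rm_{n}.png",cv2.resize(np.hstack([im[roi],cv2.cvtColor(mm[roi]*255,cv2.COLOR_GRAY2BGR)]),None,fx=2.4,fy=2.4,interpolation=cv2.INTER_NEAREST))
    # deck (tan)
    t=m&(H>8)&(H<30)&(S>60)&(h>.025)&(h<.045);Q=X[t]
    print(" deck",t.sum(),cv2.minAreaRect((Q[:,:2]*1000).astype(np.float32)))
    g=m&(H>40)&(H<85)&(S>110)&(V<110)&(h>.086)&(h<.105);Q=X[g]
    gm=np.zeros(g.shape,np.uint8);gm[g]=1
    print(" rim",g.sum(),cv2.minAreaRect((Q[:,:2]*1000).astype(np.float32)))
    # tongs: fit
    T=np.load(f"pics/tong_{n}.npy");T=T[T[:,2]>.048];
    np.save(f"pics/tt_{n}.npy",T); print(" tongs",len(T),cv2.minAreaRect((T[:,:2]*1000).astype(np.float32)))
    plot=np.full((560,760,3),255,np.uint8)
    o=np.array([.45,-.5])
    for p in T: 
        a=((p[1]-(-.5))*1700,(p[0]-.45)*1700)
        cv2.circle(plot,(int(a[0]),int(a[1])),1,(0,0,255),-1)
    for i in range(0,45,5): cv2.putText(plot,f"y{-.5+i/100:.2f}",(int(i*17),12),0,.4,(0,0,0));cv2.putText(plot,f"x{.45+i/100:.2f}",(0,int(i*17)),0,.4,(0,0,0))
    cv2.imwrite(f"pics/tp_{n}.png",plot)
E
```

```text
scene rail all 3246 ((532.011962890625, 205.26463317871094), (298.4661865234375, 415.28704833984375), 10.518765449523926)
 deck 477 ((562.400390625, 319.52252197265625), (203.53207397460938, 129.3708038330078), 2.153805732727051)
 rim 105 ((592.9505615234375, 321.16619873046875), (118.16971588134766, 118.15482330322266), 2.466780662536621)
 tongs 228 ((528.9114379882812, -340.8377685546875), (99.25863647460938, 234.93032836914062), 67.79271697998047)
side rail all 2431 ((562.4607543945312, 205.863037109375), (160.595947265625, 451.7287902832031), 1.7451549768447876)
 deck 1306 ((557.771484375, 323.9313049316406), (199.90313720703125, 131.83738708496094), 2.8055708408355713)
 rim 141 ((588.3683471679688, 324.28509521484375), (119.67061614990234, 121.65196228027344), 1.7020092010498047)
 tongs 134 ((523.8241577148438, -330.738037109375), (97.01590728759766, 228.89666748046875), 66.42881774902344)
```

View pics/rm_scene.png

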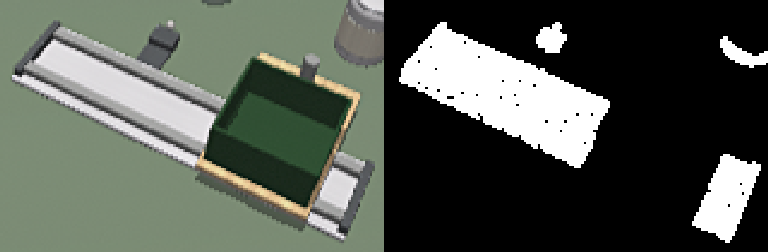

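View pics/rm_side.png

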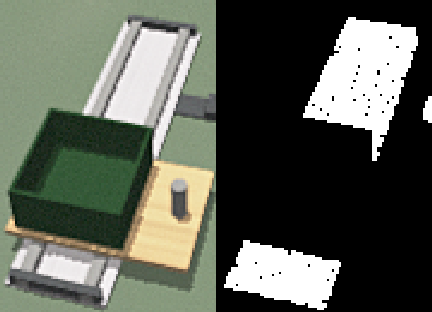

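View pics/tp_scene.png

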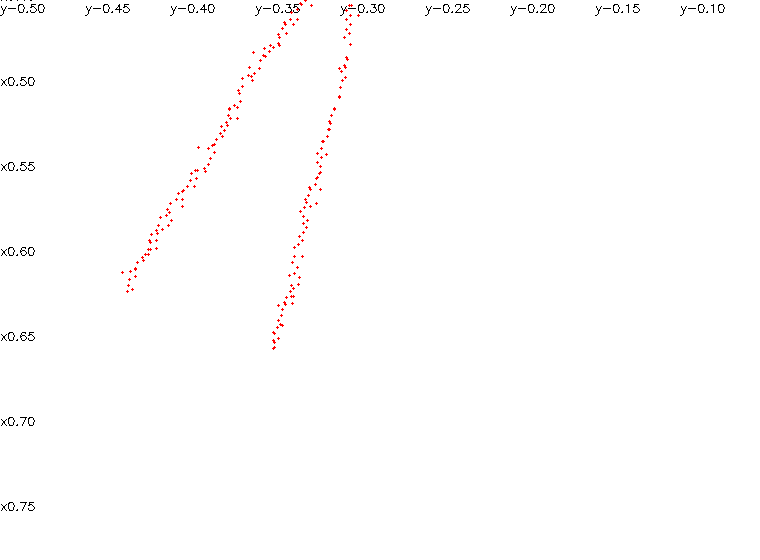

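View pics/tp_side.png

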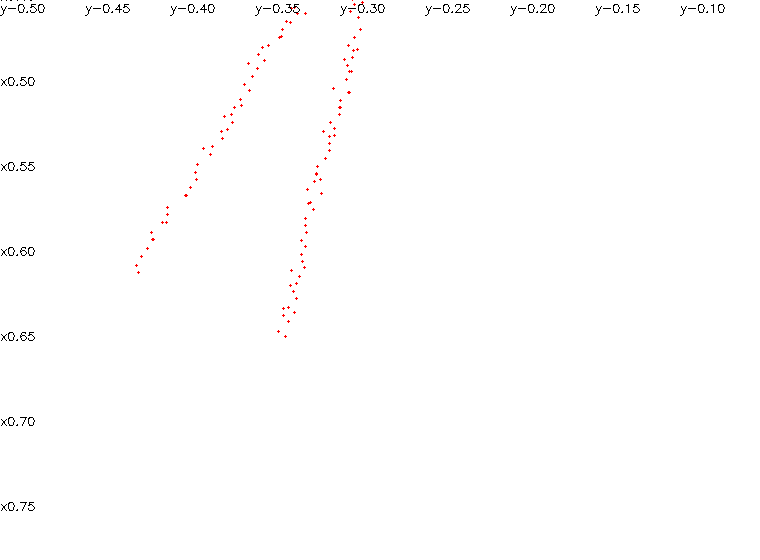

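```bash
python3 - <<'E'
from h import *
th=np.radians(2.2);e=np.array([-np.sin(th),np.cos(th)]);a=np.array([np.cos(th),np.sin(th)])
for n,bc in(("scene",(.593,.3212)),("side",(.5884,.3243))):
    z=load(n+"0");X=cloud(z);h=X[...,2];hsv=cv2.cvtColor(z["im"],cv2.COLOR_BGR2HSV)
    d=X[...,:2]-np.array(bc);u=d@a;v=d@e
    m=(np.abs(u)<.045)&(h>.008)&(h<.032)&(hsv[...,1]<60)&(np.abs(v)<.45)
    vv=v[m];print(n,"v ends",np.percentile(vv,[0,.5,1,99,99.5,100]).round(4), "len",np.ptp(vv))
    m2=(h>.008)&(h<.024)&(hsv[...,1]<60)&(v<-.08)&(v>-.3)&(np.abs(u)<.07)
    for lo in np.arange(-.28,-.1,.04):
        k=m2&(v>lo)&(v<lo+.04)&(h>.012); print("  across",np.percentile(u[k],[1,99]).round(4))
    k=(h>.015)&(h<.03)&(u<-.085)&(u>-.135)&(v>-.3)&(v<-.1)&(hsv[...,1]<60)
    print(" notch block",k.sum(),"v",v[k].min().round(4),v[k].max().round(4),np.median(v[k]),"u",u[k].min(),u[k].max())
    T=np.load(f"pics/tt_{n}.npy")[:,:2]
    # split: arms via line through hinge
    R=cv2.minAreaRect((T*1000).astype(np.float32))
    from sklearn import __version__ if False else None
E
python3 - <<'E'
from h import *
from scipy.optimize import least_squares
for n in("scene","side"):
    T=np.load(f"pics/tt_{n}.npy")[:,:2]
    g=T.mean(0)
    # model: tongs x axis yaw p, hinge (hx,hy); arms as lines half-gap from hinge region: |w| = a+b*s
    def f(p):
        c,s=np.cos(p[2]),np.sin(p[2]);d=T-p[:2];S=d@[c,s];W=d@[-s,c]
        k=np.abs(W)-(p[3]+p[4]*S); return np.where((S>.03),k,0)
    r=least_squares(f,[.43,-.3,np.radians(-20),.004,.2],loss="soft_l1",f_scale=.002);p=r.x
    c,s=np.cos(p[2]),np.sin(p[2]);d=T-p[:2];S=d@[c,s];W=d@[-s,c]
    print(n,"yaw",np.degrees(p[2]),"p",p,"S range",S.min(),S.max(),"rms",np.sqrt(np.mean(r.fun**2)))
    for lo in np.arange(-.02,.24,.02):
        k=(S>=lo)&(S<lo+.02);q=k&(W>0);w=k&(W<0)
        if q.any() and w.any():print("  S",lo.round(2),W[q].mean().round(4),W[w].mean().round(4))
    # grip: 100 mm from hinge pin; far end of tongs assume 235 long from S.min
E
```

```text
scene yaw -30.260119696271804 p [ 0.99601742 -0.48772601 -0.52813872  0.15564713  0.03850002] S range -0.5939191407653257 -0.3551876832337194 rms 0.0
side yaw -23.94121914178498 p [ 0.69047818 -0.40171088 -0.4178531   0.05638863  0.18342189] S range -0.29549021621866794 -0.06637302172519334 rms 0.0  File "<stdin>", line 16
    from sklearn import __version__ if False else None
                                    ^^
SyntaxError: invalid syntax
```

```bash
python3 - <<'E'
from h import *
th=np.radians(2.2);e=np.array([-np.sin(th),np.cos(th)]);a=np.array([np.cos(th),np.sin(th)])
for n,bc in(("scene",(.593,.3212)),("side",(.5884,.3243))):
    z=load(n+"0");X=cloud(z);h=X[...,2];hsv=cv2.cvtColor(z["im"],cv2.COLOR_BGR2HSV)
    d=X[...,:2]-np.array(bc);u=d@a;v=d@e
    m=(np.abs(u)<.045)&(h>.008)&(h<.032)&(hsv[...,1]<60)&(np.abs(v)<.45)
    vv=v[m];print(n,"v ends",np.percentile(vv,[0,.5,1,99,99.5,100]).round(4), "len",np.ptp(vv))
    m2=(hsv[...,1]<60)&(np.abs(u)<.07)&(h>.012)&(h<.024)
    for lo in np.arange(-.28,-.1,.04):
        k=m2&(v>lo)&(v<lo+.04); print("  across",np.percentile(u[k],[1,99]).round(4))
    k=(h>.015)&(h<.03)&(u<-.085)&(u>-.135)&(v>-.3)&(v<-.1)&(hsv[...,1]<60)
    print(" notch block",k.sum(),"v",v[k].min().round(4),v[k].max().round(4),np.median(v[k]),"u",u[k].min(),u[k].max())
    T=np.load(f"pics/tt_{n}.npy")[:,:2]; yaw=np.radians(-23)
    for it in range(3):
        R=np.array([[np.cos(yaw),np.sin(yaw)],[-np.sin(yaw),np.cos(yaw)]]);L=T@R.T
        mid=(L.min(0)+L.max(0))/2
        if it==0: w0=np.median(L[L[:,0]<L[:,0].min()+.02,1])
        up=(L[:,1]>w0+.008)&(L[:,0]>L[:,0].min()+.04);dn=(L[:,1]<w0-.008)&(L[:,0]>L[:,0].min()+.04)
        pu=np.polyfit(L[up,0],L[up,1],1);pd=np.polyfit(L[dn,0],L[dn,1],1)
        yaw+= (np.arctan(pu[0])+np.arctan(pd[0]))/2
        w0=np.polyval((pu+pd)/2,L[:,0].mean())
    s0,s1=L[:,0].min(),L[:,0].max();
    print(" tongs yaw",np.degrees(yaw),"slopes",pu[0],pd[0],"len",s1-s0)
    # place where centreline separation is 57 (60 outer-3)
    s57=(.057-(pu[1]-pd[1]))/(pu[0]-pd[0]); s=s57
    G=R.T@[s57,np.polyval((pu+pd)/2,s57)]; print(" grip by width",G,"from rear",s57-s0,"to tip",s1-s57)
    s=s1-.1275 ; print(" grip by tip end(225?)",R.T@[s,np.polyval((pu+pd)/2,s)])
E
```

```text
scene v ends [-0.4492 -0.4422 -0.4371  0.1055  0.1063  0.107 ] len 0.5562213368542024
  across [-0.043   0.0425]
  across [-0.0429  0.0429]
  across [-0.043  0.043]
  across [-0.0428  0.0421]
  across [-0.0421  0.0429]
 notch block 56 v -0.2034 -0.1714 -0.18642723582631376 u -0.12770613673750933 -0.09300895618493751
 tongs yaw -22.542053605087553 slopes 0.1547363188615931 -0.15473505196012108 len 0.23516627237155974
 grip by width [ 0.52428475 -0.33552156] from rear 0.11114201173102678 to tip 0.12402426064053296
 grip by tip end(225?) [ 0.52107456 -0.33418909]
side v ends [-0.4496 -0.4464 -0.4432  0.1079  0.1082  0.109 ] len 0.558545662400434
  across [-0.0425  0.0403]
  across [-0.0426  0.0413]
  across [-0.0424  0.0417]
  across [-0.0425  0.0414]Traceback (most recent call last):
  File "<stdin>", line 10, in <module>
    return _quantile_unchecked(
        a, q, axis, out, overwrite_input, method, keepdims, weights)
    return _ureduce(a,
                    func=_quantile_ureduce_func,
    ...<5 lines>...
                    overwrite_input=overwrite_input,
                    method=method)
    r = func(a, **kwargs)
    result = _quantile(arr,
                       quantiles=q,
    ...<2 lines>...
                       out=out,
                       weights=wgt)
    slices_having_nans = np.isnan(arr[-1, ...])
                                  ~~~^^^^^^^^^
IndexError: index -1 is out of bounds for axis 0 with size 0
```

```bash
cat >> h.py <<'E'
from scipy.spatial.transform import Rotation as Ro
def down(yaw):
    """tool x down, jaw axis z at world yaw deg"""
    t=np.radians(yaw);zz=np.array([np.cos(t),np.sin(t),0]);xx=np.array([0,0,-1.]);return np.stack([xx,np.cross(zz,xx),zz],1)
def row(p,R,P0,R0):
    return (R0.T@(np.asarray(p)-P0)*1000).round(1),np.degrees(Ro.from_matrix(R0.T@R).as_rotvec()).round(2)
E
python3 - <<'E'
from h import *
from workcell import ctrl
o=ctrl.get_obs();P,R=o["position"],o["eef_rot"]
print(row([.486,.319,.16],down(92.2),P,R))
print(row([.45,-.1,.22],down(105),P,R))
for n in("scene","side"):
    z=load(n+"0");X=cloud(z);h=X[...,2];hsv=cv2.cvtColor(z["im"],cv2.COLOR_BGR2HSV)
    roi=(slice(190,206),slice(174,196)) if n=="scene" else (slice(158,170),slice(246,265))
    m=np.zeros(h.shape,bool);m[roi]=True;k=m&(hsv[...,1]<40)&(hsv[...,2]>150)&(h>.015)&(h<.04)
    Q=X[k];print("small disc",((Q.min(0)+Q.max(0))/2).round(3),np.ptp(Q,axis=0).round(3))
    T=np.load(f"pics/tt_{n}.npy")[:,:2]; yaw=np.radians(-23);w0=None
    for it in range(3):
        r=np.array([[np.cos(yaw),np.sin(yaw)],[-np.sin(yaw),np.cos(yaw)]]);L=T@r.T
        if it==0: w0=np.median(L[L[:,0]<L[:,0].min()+.02,1])
        b=L[:,0]>L[:,0].min()+.04;up=b&(L[:,1]>w0);dn=b&(L[:,1]<w0)
        pu=np.polyfit(L[up,0],L[up,1],1);pd=np.polyfit(L[dn,0],L[dn,1],1)
        yaw+=(np.arctan(pu[0])+np.arctan(pd[0]))/2; w0=np.polyval((pu+pd)/2,L[:,0].mean())
    s0,s1=L[:,0].min(),L[:,0].max();s=s1-.1275
    print("tongs",np.degrees(yaw),pu[0],pd[0],s1-s0,"grip",r.T@[s,np.polyval((pu+pd)/2,s)])
E
```

```text
(array([  71.4, -577. ,  670.4]), array([ 2.409e+01,  8.000e-02, -2.000e-02]))
(array([  10.9, -359.1,  310.8]), array([11.29,  0.08, -0.02]))
small disc [ 0.655 -0.243  0.019] [0.059 0.06  0.008]
tongs -22.542053605087553 0.1547363188615931 -0.15473505196012108 0.23516627237155974 grip [ 0.52107456 -0.33418909]
small disc [ 0.649 -0.24   0.019] [0.055 0.055 0.007]
tongs -22.763349142292984 0.15354183982133499 -0.15354180449524954 0.22971476927954043 grip [ 0.51124447 -0.32872408]
```

>>> send_rows(steps=[{"travel": [10,-60,52],"turn": [5,0,0]},{"travel": [10,-120,104],"turn": [10,0,0]},{"travel": [10,-240,208],"turn": [15,0,0]},{"travel": [10,-359,311],"turn": [18,0,0]},{"travel": [10,-359,311],"turn": [20,0,0]},{"travel": [10,-359,311],"turn": [24,0,0]},{"travel": [10,-359,311],"turn": [24,0,0]},{"travel": [10,-359,311],"turn": [24,0,0]},{"travel": [10,-577,670],"turn": [24,0,0]},{"travel": [10,-577,670],"turn": [24,0,0]},{"travel": [10,-577,670],"turn": [24,0,0]},{"travel": [10,-577,670],"turn": [24,0,0]},{"travel": [10,-577,670],"turn": [24,0,0]},{"travel": [10,-577,670],"turn": [24,0,0]},{"travel": [10,-577,670],"turn": [24,0,0]},{"travel": [10,-577,670],"turn": [24,0,0]},{"travel": [10,-577,670],"turn": [24,0,0]},{"travel": [10,-577,670],"turn": [24,0,0]}], hand=85)

```text
clock: 2.4
position: [0.4865, 0.3174, 0.2218]
eef_rot: [[0.0, -0.999, -0.039], [0.001, -0.039, 0.999], [-1.0, -0.0, 0.001]]
wrist_force: [-0.7, -0.4, 0.7]
gripper_width: 0.0849
```

```bash
cat > snap.py <<'E'
import sys
from workcell import ctrl,cams
import cv2,numpy as np
for a in sys.argv[1:]:
    n,f=a.split(":"); p=cams.camera_params(n); im,d=cams.capture(n)
    cv2.imwrite(f"pics/{f}.png",im); np.savez(f"pics/{f}.npz",im=im,d=d,K=p["intrinsics"],R=p["R"],t=p["t"])
E
python3 snap.py wrist:w1; python3 - <<'E'
from workcell import ctrl
o=ctrl.get_obs();print(o["position"],o["q"])
E
```

```text
[0.48652496 0.31740378 0.22183664] [ 5.28910789e+01 -6.92317740e-01  8.52626327e-01 -1.85037831e-04
 -9.14962251e+01 -1.40665637e+02]
```

View pics/w1.png

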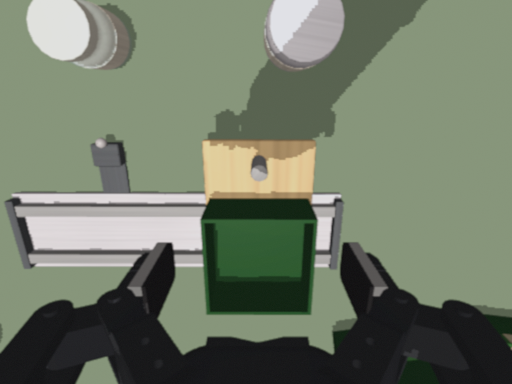

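The wrist view shows the post top at (259,173), the notch ball at (100,143), the box mouth at (202–315,199–315), and the rail ends at x≈15 and x≈337.

```bash
python3 - <<'E'
from h import *
z=load("w1");X=cloud(z);h=X[...,2];hsv=cv2.cvtColor(z["im"],cv2.COLOR_BGR2HSV)
print("post",ray(z,259,173,.083))
print("table med",np.nanmedian(h[80:130,140:200]))
g=(hsv[...,0]>40)&(hsv[...,0]<85)&(hsv[...,1]>110)&(h>.087)&(h<.105);g[:,:150]=0;g[:,330:]=0;Q=X[g]
print("rim",cv2.minAreaRect((Q[:,:2]*1000).astype(np.float32)))
print("deck pts",X[145:150,230,:].mean(0),X[145,207],X[145,311])
print("ball",ray(z,100,143,.022))
for u,v in((10,202),(26,268),(338,195),(337,266)): print("rail",u,v,ray(z,u,v,.020), X[v,u])
E
```

```text
post [0.48697491 0.3184273  0.083     ]
table med -1.2968467413697765e-05
rim ((591.403076171875, 321.89105224609375), (120.22037506103516, 117.22608947753906), 1.9141358137130737)
deck pts [0.47136853 0.28497563 0.0350284 ] [0.47023438 0.25864768 0.03418191] [0.46547204 0.37707118 0.03531568]
ball [0.47510244 0.13041808 0.022     ]
rail 10 202 [0.5557746  0.00494244 0.02      ] [0.55464993 0.00724293 0.02256855]
rail 26 268 [0.65383322 0.00409166 0.02      ] [0.65257604 0.00565411 0.02173971]
rail 338 195 [0.53036    0.42026825 0.02      ] [0.53474135 0.42400549 0.00796507]
rail 337 266 [0.63427169 0.43218178 0.02      ] [0.63197624 0.43099193 0.02344752]
```

>>> send_rows(steps=[{"travel": [60,0,1],"turn": [0,0,0]},{"travel": [120,0,1],"turn": [0,0,0]},{"travel": [150,0,1],"turn": [0,0,0]},{"travel": [174,0,1],"turn": [0,0,0]},{"travel": [174,0,1],"turn": [0,0,0]},{"travel": [174,0,1],"turn": [0,0,0]}])

```text
clock: 3.2
position: [0.4871, 0.3194, 0.0491]
eef_rot: [[0.002, -0.999, -0.04], [0.001, -0.04, 0.999], [-1.0, -0.002, 0.001]]
wrist_force: [-0.3, 0.6, 1.0]
gripper_width: 0.085
```

>>> send_rows(steps=[{"travel": [0,0,0],"turn": [0,0,0]},{"travel": [0,0,0],"turn": [0,0,0]},{"travel": [0,0,0],"turn": [0,0,0]},{"travel": [0,0,0],"turn": [0,0,0]},{"travel": [0,0,0],"turn": [0,0,0]},{"travel": [0,0,0],"turn": [0,0,0]},{"travel": [0,0,0],"turn": [0,0,0]},{"travel": [0,0,0],"turn": [0,0,0]}], hand=14)

```text
clock: 4.2
position: [0.4863, 0.3194, 0.0477]
eef_rot: [[0.0, -0.999, -0.04], [0.0, -0.04, 0.999], [-1.0, -0.0, 0.0]]
wrist_force: [-2.8, -1.0, 4.7]
gripper_width: 0.0166
```

>>> send_rows(steps=[{"travel": [0,0,-10],"turn": [0,0,0]},{"travel": [0,0,-30],"turn": [0,0,0]},{"travel": [0,0,-50],"turn": [0,0,0]},{"travel": [0,0,-70],"turn": [0,0,0]},{"travel": [0,0,-90],"turn": [0,0,0]},{"travel": [0,0,-110],"turn": [0,0,0]},{"travel": [0,0,-130],"turn": [0,0,0]},{"travel": [0,0,-150],"turn": [0,0,0]},{"travel": [0,0,-165],"turn": [0,0,0]},{"travel": [0,0,-175],"turn": [0,0,0]},{"travel": [0,0,-182],"turn": [0,0,0]},{"travel": [0,0,-187],"turn": [0,0,0]},{"travel": [0,0,-187],"turn": [0,0,0]},{"travel": [0,0,-187],"turn": [0,0,0]}])

```text
clock: 5.95
position: [0.4932, 0.1317, 0.0476]
eef_rot: [[-0.001, -0.999, -0.04], [-0.0, -0.04, 0.999], [-1.0, 0.001, -0.0]]
wrist_force: [-5.8, 0.8, 7.1]
gripper_width: 0.0168
```

```bash
python3 snap.py scene:s2 side:d2; python3 - <<'E'
from h import *
th=np.radians(2.2);e=np.array([-np.sin(th),np.cos(th)]);a=np.array([np.cos(th),np.sin(th)])
for n in("s2","d2"):
    z=load(n);X=cloud(z);h=X[...,2];hsv=cv2.cvtColor(z["im"],cv2.COLOR_BGR2HSV)
    g=(hsv[...,0]>40)&(hsv[...,0]<85)&(hsv[...,1]>110)&(hsv[...,2]<110)&(h>.086)&(h<.105)&(X[...,0]>.5)&(X[...,0]<.7)&(X[...,1]>.05)&(X[...,1]<.3)
    Q=X[g];print(n,g.sum(),cv2.minAreaRect((Q[:,:2]*1000).astype(np.float32)))
E
```

```text
s2 43 ((600.8541259765625, 133.7937774658203), (118.09526062011719, 116.7104263305664), 1.1712802648544312)
d2 45 ((591.1710205078125, 136.55667114257812), (121.39554595947266, 114.02272033691406), 89.99085235595703)
```

>>> send_rows(steps=[{"travel": [0,0,0],"turn": [0,0,0]},{"travel": [0,0,0],"turn": [0,0,0]},{"travel": [0,0,0],"turn": [0,0,0]},{"travel": [0,0,0],"turn": [0,0,0]},{"travel": [0,0,0],"turn": [0,0,0]},{"travel": [-30,0,0],"turn": [0,0,0]},{"travel": [-90,0,0],"turn": [0,0,0]},{"travel": [-150,0,0],"turn": [0,0,0]},{"travel": [-174,0,0],"turn": [0,0,0]},{"travel": [-174,0,0],"turn": [0,0,0]},{"travel": [-174,0,0],"turn": [0,0,0]}], hand=85)

```text
clock: 7.42
position: [0.4933, 0.1325, 0.2201]
eef_rot: [[-0.002, -0.999, -0.04], [-0.0, -0.04, 0.999], [-1.0, 0.002, -0.0]]
wrist_force: [-0.7, -0.2, 0.0]
gripper_width: 0.0847
```

```bash
python3 snap.py wrist:w3; python3 - <<'E'
from h import *
from workcell import ctrl
z=load("w3");X=cloud(z);h=X[...,2];hsv=cv2.cvtColor(z["im"],cv2.COLOR_BGR2HSV)
g=(hsv[...,0]>40)&(hsv[...,0]<85)&(hsv[...,1]>110)&(h>.087)&(h<.105);g[:,:150]=0;g[:,330:]=0;Q=X[g]
print("rim",cv2.minAreaRect((Q[:,:2]*1000).astype(np.float32)))
o=ctrl.get_obs();P,R=o["position"],o["eef_rot"]
print(P,o["q"])
print(row([.45,-.15,.23],down(80),P,R),row([.518,-.332,.2],down(67.3),P,R))
E
```

```text
rim ((597.810791015625, 134.7531280517578), (119.44266510009766, 117.38282775878906), 2.1568150520324707)
[0.49328222 0.13236549 0.21977153] [ 3.76218380e+01 -1.13544029e+01 -9.20077698e+00 -3.60908065e-02
 -9.22815371e+01 -1.25330687e+02]
(array([  -9.9,   54.6, -280.4]), array([12.29, -0.06, -0.12])) (array([  20.1,   -6.2, -465. ]), array([24.99, -0.07, -0.11]))
```

View pics/w3.png

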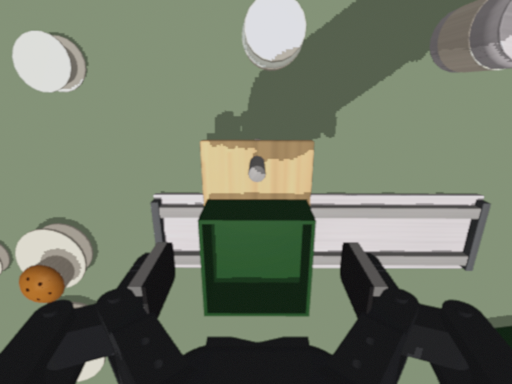

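```bash
python3 - <<'E'
from h import *
th=np.radians(2.2);e=np.array([-np.sin(th),np.cos(th)]);a=np.array([np.cos(th),np.sin(th)])
z=load("w3");X=cloud(z);h=X[...,2];hsv=cv2.cvtColor(z["im"],cv2.COLOR_BGR2HSV)
d=X[...,:2]-np.array([.5978,.1348]);u=d@a;v=d@e
m=(np.abs(u)<.03)&(h>.008)&(h<.032)&(hsv[...,1]<60)&(v>-.2)&(v<.4);vv=v[m]
print(np.percentile(vv,[0,.5,1,99,99.5,100]).round(4))
z=load("w1");X=cloud(z);h=X[...,2];hsv=cv2.cvtColor(z["im"],cv2.COLOR_BGR2HSV)
d=X[...,:2]-np.array([.5914,.3219]);u=d@a;v=d@e
m=(np.abs(u)<.03)&(h>.008)&(h<.032)&(hsv[...,1]<60)&(v>-.4)&(v<.2);vv=v[m]
print(np.percentile(vv,[0,.5,1,99,99.5,100]).round(4))
E
```

```text
[-0.1342 -0.1328 -0.1313  0.2933  0.2942  0.2962]
[-0.3223 -0.3202 -0.3192  0.1061  0.1071  0.1084]
```

The carrier box centre is within ~1 mm of the station (rail ends measured at -134/+296 mm against -135/+295). Next, the tongs.

>>> send_rows(steps=[{"travel": [-10,11,-56],"turn": [3,0,0]},{"travel": [-10,22,-112],"turn": [6,0,0]},{"travel": [-10,33,-168],"turn": [9,0,0]},{"travel": [-10,44,-224],"turn": [12,0,0]},{"travel": [-10,55,-280],"turn": [16,0,0]},{"travel": [-10,55,-335],"turn": [20,0,0]},{"travel": [-10,50,-390],"turn": [25,0,0]},{"travel": [-10,45,-430],"turn": [25,0,0]},{"travel": [-10,45,-450],"turn": [25,0,0]},{"travel": [-10,45,-450],"turn": [25,0,0]},{"travel": [-10,45,-450],"turn": [25,0,0]}])

```text
clock: 8.85
position: [0.4668, -0.3182, 0.231]
eef_rot: [[-0.0, -0.923, 0.385], [0.0, 0.385, 0.923], [-1.0, 0.0, 0.0]]
wrist_force: [-0.6, 0.6, 0.4]
gripper_width: 0.0848
```

```bash
python3 snap.py wrist:w4; python3 - <<'E'
from workcell import ctrl
o=ctrl.get_obs();print(o["position"],o["q"])
E
```

```text
[ 0.4668545  -0.31802757  0.23133208] [-1.39147996e+01 -3.04459951e+00 -4.52384378e-01 -1.21935941e-02
 -9.25863337e+01 -9.87286574e+01]
```

View pics/w4.png

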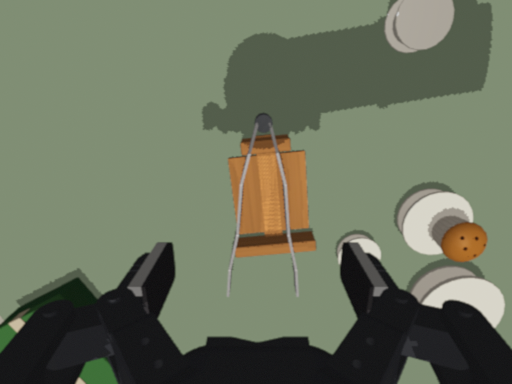

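The wrist view shows the hinge pin at (263,122), the tip ends at (229,295) and (297,295), and the muffin dome at (465,242).

```bash
python3 - <<'E'
from h import *
z=load("w4");X=cloud(z);h=X[...,2];im=z["im"];hsv=cv2.cvtColor(im,cv2.COLOR_BGR2HSV)
hin=ray(z,263,122,.054);t1=ray(z,229,295,.054);t2=ray(z,297,295,.054);mid=(t1+t2)/2
d=(mid-hin)[:2];print(hin,t1,t2,"len",np.hypot(*d),"yaw",np.degrees(np.arctan2(d[1],d[0])),"gap",np.linalg.norm(t1-t2))
m=(h>.049)&(h<.06)&(hsv[...,1]<70);m[:,:215]=0;m[:,310:]=0;m[300:]=0;m[:110]=0
T=X[m][:,:2];print(m.sum())
yaw=np.arctan2(d[1],d[0]);r=np.array([[np.cos(yaw),np.sin(yaw)],[-np.sin(yaw),np.cos(yaw)]])
L=(T-hin[:2])@r.T
print("S",L[:,0].min(),L[:,0].max())
for lo in np.arange(0,.24,.02):
    k=(L[:,0]>=lo)&(L[:,0]<lo+.02);q=L[k,1];print(round(lo,2),np.median(q[q>0]) if (q>0).any() else None,np.median(q[q<0]) if (q<0).any() else None)
G=hin[:2]+r.T@[.1,0];print("grip",G)
b=(hsv[...,1]>110)&(hsv[...,0]<20)&(h>.05)&(h<.085);b[:,:420]=0
c=np.argwhere(b).mean(0)[::-1];P=X[b];print("dome",b.sum(),c,P.min(0),P.max(0),P.mean(0))
(cx,cy),rad=cv2.minEnclosingCircle(np.argwhere(b)[:,::-1].astype(np.float32));print(cx,cy,rad,ray(z,cx,cy,.061),ray(z,cx,cy,.066))
from scipy.optimize import least_squares
f=least_squares(lambda p:np.linalg.norm(P-p[:3],axis=1)-p[3],[*P.mean(0)[:2],.05,.028],loss="soft_l1",f_scale=.002).x;print(f)
E
```

```text
[ 0.42714138 -0.29517105  0.054     ] [ 0.61826946 -0.42240877  0.054     ] [ 0.65308419 -0.33926999  0.054     ] len 0.22544643585671761 yaw -22.333321632113847 gap 0.09013391396267552
1162
S -0.008342142689180317 0.228232219478279
0.0 0.006504917587547229 -0.006467024916513972
0.02 0.014460543498923789 -0.01443921085226611
0.04 0.02034198846674724 -0.019300083387416584
0.06 0.025050562329272746 -0.02438591448333823
0.08 0.027049050691586043 -0.027099417719384913
0.1 0.028745950109362643 -0.028948735774804973
0.12 0.030553141474933713 -0.03084672317538715
0.14 0.0345765910503466 -0.03477999612707227
0.16 0.03902160664833638 -0.03922295551694349
0.18 0.04244955483805185 -0.04314685688952282
0.2 0.044073350931706605 -0.044876220230359205
0.22 0.04494740585868362 -0.04638956393191748
grip [ 0.51964026 -0.33317047]
dome 1398 [463.78540773 241.65736767] [ 0.62361393 -0.15207935  0.06004756] [ 0.67301229 -0.1029056   0.07928241] [ 0.64314658 -0.13048067  0.07167752]
463.5 240.5 23.162569046020508 [ 0.65027874 -0.12484572  0.061     ] [ 0.64614343 -0.12744314  0.066     ]
[ 0.650337   -0.12606228  0.04672388  0.03151023]
```

```bash
python3 - <<'E'
from h import *
from workcell import ctrl
o=ctrl.get_obs();P,R=o["position"],o["eef_rot"]
print(row([.5196,-.3332,.1],down(67.7),P,R),row([.5196,-.3332,.019],down(67.7),P,R))
E
```

```text
(array([131.3, -54.5,   6.3]), array([-0.34,  0.01,  0.  ])) (array([212.3, -54.5,   6.3]), array([-0.34,  0.01,  0.  ]))
```

>>> send_rows(steps=[{"travel": [50,-54.5,6.3],"turn": [-0.3,0,0]},{"travel": [100,-54.5,6.3],"turn": [-0.3,0,0]},{"travel": [131,-54.5,6.3],"turn": [-0.3,0,0]},{"travel": [160,-54.5,6.3],"turn": [-0.3,0,0]},{"travel": [190,-54.5,6.3],"turn": [-0.3,0,0]},{"travel": [205,-54.5,6.3],"turn": [-0.3,0,0]},{"travel": [212,-54.5,6.3],"turn": [-0.3,0,0]},{"travel": [212,-54.5,6.3],"turn": [-0.3,0,0]},{"travel": [212,-54.5,6.3],"turn": [-0.3,0,0]}])

```text
clock: 10.02
position: [0.5202, -0.3344, 0.0206]
eef_rot: [[0.002, -0.925, 0.381], [-0.001, 0.381, 0.925], [-1.0, -0.002, -0.0]]
wrist_force: [0.1, 0.5, 0.4]
gripper_width: 0.0848
```

>>> send_rows(steps=[{"travel": [0,0,0],"turn": [0,0,0]},{"travel": [0,0,0],"turn": [0,0,0]},{"travel": [0,0,0],"turn": [0,0,0]},{"travel": [0,0,0],"turn": [0,0,0]},{"travel": [0,0,0],"turn": [0,0,0]},{"travel": [0,0,0],"turn": [0,0,0]}], hand=55)

```text
clock: 10.78
position: [0.5202, -0.3348, 0.0209]
eef_rot: [[0.002, -0.924, 0.381], [-0.001, 0.381, 0.925], [-1.0, -0.002, -0.001]]
wrist_force: [-1.4, -0.6, 5.7]
gripper_width: 0.0553
```

```bash
python3 snap.py wrist:w5; python3 - <<'E'
from workcell import ctrl
o=ctrl.get_obs();print(o["position"],o["wrist_force"],o["moment"],o["gripper_width"])
E
```

```text
[ 0.52023626 -0.33477576  0.02086489] [-0.42163937 -0.03056578  6.64259649] [-0.01646752  0.13051124 -0.07029056] 0.05489271742277778
```

View pics/w5.png

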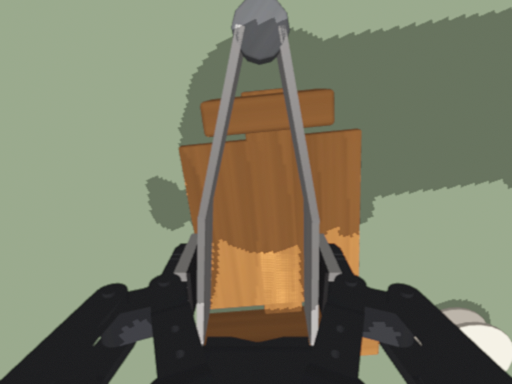

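>>> send_rows(steps=[{"travel": [-10,0,0],"turn": [0,0,0]},{"travel": [-30,0,0],"turn": [0,0,0]},{"travel": [-60,0,0],"turn": [0,0,0]},{"travel": [-95,0,0],"turn": [0,0,0]},{"travel": [-120,0,0],"turn": [0,0,0]},{"travel": [-130,0,0],"turn": [0,0,0]},{"travel": [-130,0,0],"turn": [0,0,0]},{"travel": [-130,0,0],"turn": [0,0,0]}])

```text
clock: 11.82
position: [0.5189, -0.3338, 0.1477]
eef_rot: [[-0.002, -0.924, 0.381], [0.001, 0.381, 0.924], [-1.0, 0.002, 0.0]]
wrist_force: [0.3, 0.3, -0.7]
gripper_width: 0.055
```

```bash
python3 snap.py side:d6 scene:s6; python3 - <<'E'
from h import *
from workcell import ctrl
o=ctrl.get_obs();P,R=o["position"],o["eef_rot"];print(P,o["wrist_force"],o["moment"],o["gripper_width"])
G=[.649-.105*np.cos(np.radians(22.4)),-.1265+.105*np.sin(np.radians(22.4))];print(G)
print(row([*G,.151],down(67.6),P,R))
for n,(a,b) in {"s6":((80,200),(130,260)),"d6":((70,190),(220,380))}.items():
    im=load(n)["im"][a[0]:a[1],b[0]:b[1]];cv2.imwrite(f"pics/{n}c.png",cv2.resize(im,None,fx=4,fy=4))
E
```

```text
[ 0.51892028 -0.33394462  0.14778585] [-0.10037513  0.16848017 -1.1169638 ] [ 0.01252517 -0.03270646  0.0189252 ] 0.055416017600370675
[np.float64(0.5519226664707071), np.float64(-0.08648761048322123)]
(array([ -3. ,  63.9, 241.3]), array([-0.02,  0.  , -0.14]))
```

View pics/s6c.png

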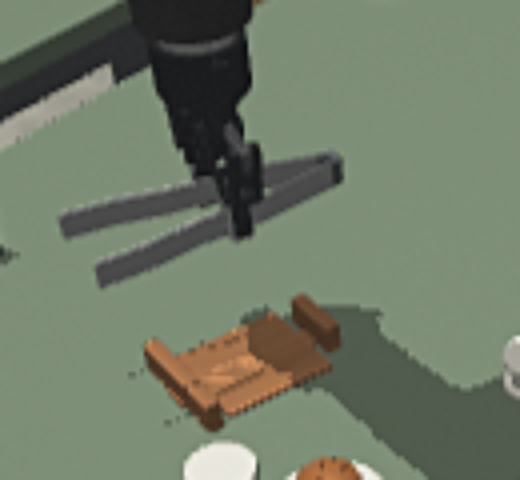

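View pics/d6c.png

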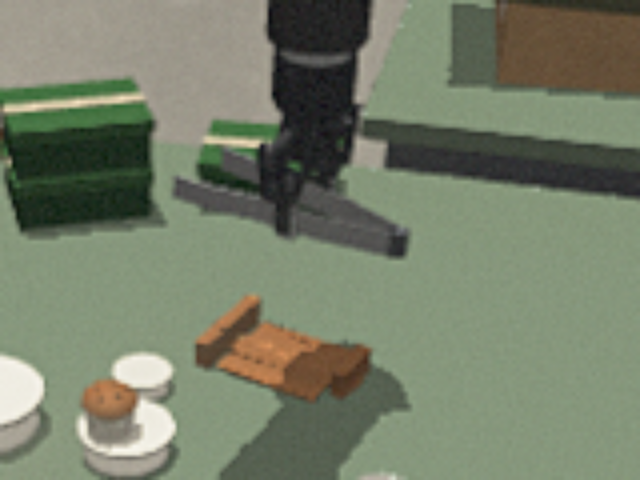

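>>> send_rows(steps=[{"travel": [-3,10,30],"turn": [0,0,0]},{"travel": [-3,22,75],"turn": [0,0,0]},{"travel": [-3,33,120],"turn": [0,0,0]},{"travel": [-3,44,165],"turn": [0,0,0]},{"travel": [-3,54,205],"turn": [0,0,0]},{"travel": [-3,61,230],"turn": [0,0,0]},{"travel": [-3,64,241],"turn": [0,0,0]},{"travel": [-3,64,241],"turn": [0,0,0]},{"travel": [-3,64,241],"turn": [0,0,0]}])

```text
clock: 13.05
position: [0.552, -0.0878, 0.1521]
eef_rot: [[-0.001, -0.924, 0.382], [-0.0, 0.382, 0.924], [-1.0, 0.0, -0.0]]
wrist_force: [0.5, -0.3, -1.4]
gripper_width: 0.0551
```

```bash
python3 snap.py side:d7 scene:s7 wrist:w7; python3 - <<'E'
from h import *
from workcell import ctrl
o=ctrl.get_obs();P,R=o["position"],o["eef_rot"];print(P,o["wrist_force"],o["gripper_width"])
yaw=np.radians(-22.4);ax=np.array([np.cos(yaw),np.sin(yaw)]);pp=np.array([-ax[1],ax[0]])
for n in("s7","d7"):
    z=load(n);X=cloud(z);h=X[...,2];hsv=cv2.cvtColor(z["im"],cv2.COLOR_BGR2HSV)
    d=X[...,:2]-P[:2];S=d@ax;W=d@pp
    m=(hsv[...,1]<70)&(h>.13)&(h<.22)&(np.abs(W)<.06)&(((S>.05)&(S<.15))|((S>-.13)&(S<-.04)))
    for lo in(-.12,-.1,-.08,-.06,.06,.08,.1,.12):
        k=m&(S>lo)&(S<lo+.02)
        if k.sum()>5: print(n,lo,k.sum(),"z lo/hi",np.percentile(h[k],[5,95]).round(3),"W",np.percentile(W[k],[3,97]).round(3))
    print(" Smax",S[m].max(),"Smin",S[m].min())
    im=z["im"];u,v=proj(z,[.6,-.11,.12]).astype(int);c=im[max(0,v-55):v+55,u-75:u+75];cv2.imwrite(f"pics/{n}c.png",cv2.resize(c,None,fx=5,fy=5))
    b=(hsv[...,1]>110)&(hsv[...,0]<20)&(h>.055)&(h<.085)&(np.abs(X[...,0]-.648)<.04)&(np.abs(X[...,1]+.126)<.04)
    print(" dome",b.sum(),X[b].mean(0))
E
```

```text
[ 0.55205687 -0.08780608  0.15218126] [-0.48196708  0.88780968 -1.51228244] 0.05531357636141678
s7 -0.12 14 z lo/hi [0.165 0.185] W [-0.008  0.008]
s7 -0.1 66 z lo/hi [0.163 0.185] W [-0.013  0.012]
s7 -0.08 71 z lo/hi [0.161 0.185] W [-0.016  0.016]
s7 -0.06 33 z lo/hi [0.163 0.185] W [0.016 0.023]
s7 0.06 88 z lo/hi [0.162 0.185] W [-0.039  0.035]
s7 0.08 88 z lo/hi [0.163 0.185] W [-0.041  0.038]
s7 0.1 89 z lo/hi [0.164 0.186] W [-0.042  0.039]
s7 0.12 42 z lo/hi [0.164 0.186] W [-0.043  0.039]
 Smax 0.1291724784573702 Smin -0.10912288609246212
 dome 158 [ 0.65861578 -0.12091242  0.07113143]
d7 -0.12 38 z lo/hi [0.161 0.184] W [-0.005  0.011]
d7 -0.1 55 z lo/hi [0.162 0.183] W [-0.01   0.015]
d7 -0.08 69 z lo/hi [0.161 0.183] W [-0.016  0.02 ]
d7 -0.06 71 z lo/hi [0.161 0.183] W [-0.021  0.024]
d7 0.06 36 z lo/hi [0.16  0.183] W [0.032 0.038]
d7 0.08 46 z lo/hi [0.162 0.185] W [-0.038  0.042]
d7 0.1 58 z lo/hi [0.161 0.184] W [-0.041  0.041]
d7 0.12 10 z lo/hi [0.163 0.182] W [-0.041  0.04 ]
 Smax 0.12303341604388826 Smin -0.11371004673997404
 dome 93 [ 0.64455998 -0.11554263  0.07065759]
```

View pics/s7c.png

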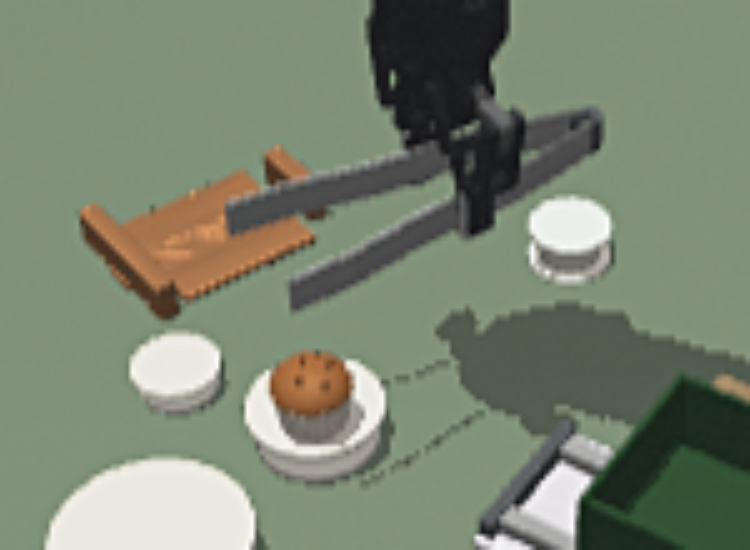

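View pics/d7c.png

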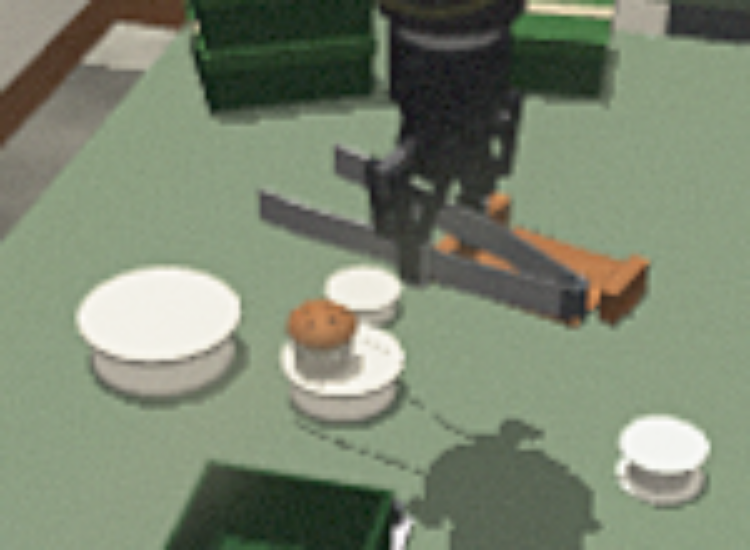

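View pics/w7.png

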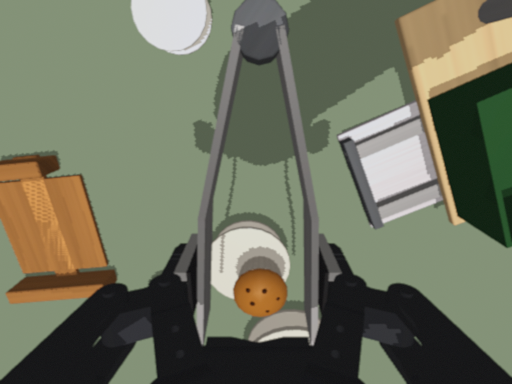

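```bash
python3 - <<'E'
from h import *
from scipy.optimize import least_squares
z=load("w7");X=cloud(z);h=X[...,2];hsv=cv2.cvtColor(z["im"],cv2.COLOR_BGR2HSV)
b=(hsv[...,1]>110)&(hsv[...,0]<20)&(h>.055)&(h<.085);b[:,:220]=0;b[:,300:]=0;P=X[b]
print(b.sum(),P.min(0),P.max(0),(P.min(0)+P.max(0))/2)
f=least_squares(lambda p:np.linalg.norm(P-p[:3],axis=1)-p[3],[*P.mean(0)[:2],.05,.028],loss="soft_l1",f_scale=.002).x;print(f)
(cx,cy),rad=cv2.minEnclosingCircle(np.argwhere(b)[:,::-1].astype(np.float32));print(cx,cy,rad,ray(z,cx,cy,.064))
from workcell import ctrl
T=ctrl.get_obs()["position"];yaw=np.radians(-22.45);ax=np.array([np.cos(yaw),np.sin(yaw)]);pp=np.array([-ax[1],ax[0]])
for q in(f[:2],((P.min(0)+P.max(0))/2)[:2]): d=q-T[:2];print("S,W",d@ax,d@pp)
E
```

```text
2014 [ 0.62363326 -0.1512261   0.0612054 ] [ 0.67368344 -0.1002541   0.07832535] [ 0.64865835 -0.1257401   0.06976538]
[ 0.65039586 -0.12607058  0.04531539  0.03266237]
260.21240234375 292.5221252441406 26.599714279174805 [ 0.64961824 -0.12564471  0.064     ]
S,W 0.10549851708621757 0.0021888439992396335
S,W 0.10376648825622391 0.0018307685714117083
```

>>> send_rows(steps=[{"travel": [20,0,2],"turn": [0,0,0]},{"travel": [45,0,2],"turn": [0,0,0]},{"travel": [70,0,2],"turn": [0,0,0]},{"travel": [92,0,2],"turn": [0,0,0]},{"travel": [108,0,2],"turn": [0,0,0]},{"travel": [119,0,2],"turn": [0,0,0]},{"travel": [126,0,2],"turn": [0,0,0]},{"travel": [126,0,2],"turn": [0,0,0]},{"travel": [126,0,2],"turn": [0,0,0]},{"travel": [126,0,2],"turn": [0,0,0]}])

```text
clock: 14.45
position: [0.5534, -0.0851, 0.027]
eef_rot: [[0.001, -0.924, 0.381], [0.0, 0.381, 0.924], [-1.0, -0.001, 0.001]]
wrist_force: [0.7, 0.3, -2.0]
gripper_width: 0.0548
```

```bash
python3 snap.py side:d8 scene:s8; python3 - <<'E'
from h import *
from workcell import ctrl
o=ctrl.get_obs();print(o["position"],o["wrist_force"],o["gripper_width"])
L=[]
for n in("s8","d8"):
    z=load(n);im=z["im"];u,v=proj(z,[.62,-.11,.05]).astype(int);c=im[v-35:v+35,u-45:u+45];L.append(cv2.resize(c,(390,303),interpolation=cv2.INTER_CUBIC))
cv2.imwrite("pics/c8.png",np.hstack(L))
E
```

```text
[ 0.55317112 -0.08510078  0.02671647] [ 0.91989648 -0.01938677 -0.95759398] 0.05506253277692907
```

View pics/c8.png

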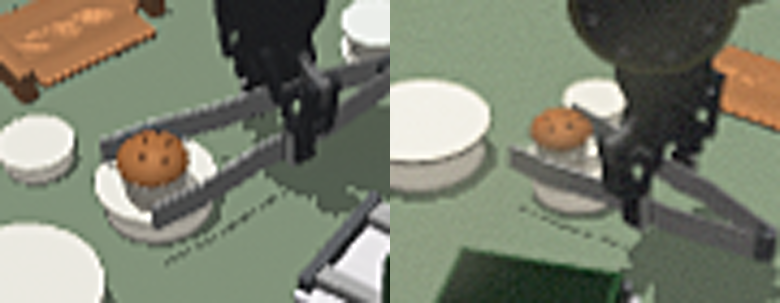

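>>> send_rows(steps=[{"travel": [0,0,0],"turn": [0,0,0]},{"travel": [0,0,0],"turn": [0,0,0]},{"travel": [0,0,0],"turn": [0,0,0]},{"travel": [0,0,0],"turn": [0,0,0]}], hand=44)

```text
clock: 15.05
position: [0.5529, -0.0851, 0.0263]
eef_rot: [[-0.0, -0.924, 0.381], [0.0, 0.381, 0.924], [-1.0, 0.0, 0.0]]
wrist_force: [-0.3, -0.5, -1.0]
gripper_width: 0.0442
```

```bash
python3 snap.py side:d9 scene:s9; python3 - <<'E'
from h import *
from workcell import ctrl
o=ctrl.get_obs();P=o["position"];print(P,o["wrist_force"],o["gripper_width"])
yaw=np.radians(-22.4);ax=np.array([np.cos(yaw),np.sin(yaw)]);pp=np.array([-ax[1],ax[0]])
L=[]
for n in("s9","d9"):
    z=load(n);im=z["im"];u,v=proj(z,[.63,-.12,.05]).astype(int);c=im[v-28:v+28,u-36:u+36];L.append(cv2.resize(c,(390,303),interpolation=cv2.INTER_CUBIC))
    X=cloud(z);h=X[...,2];hsv=cv2.cvtColor(im,cv2.COLOR_BGR2HSV);d=X[...,:2]-P[:2];S=d@ax;W=d@pp
    m=(hsv[...,1]<70)&(hsv[...,2]<130)&(h>.033)&(h<.08)&(np.abs(W)<.06)&(S>.06)&(S<.13)
    print(n,m.sum(),np.percentile(h[m],[2,98]).round(4),"hinge side",np.percentile(h[(hsv[...,1]<70)&(h>.015)&(h<.08)&(np.abs(W)<.02)&(S<-.07)&(S>-.12)],[2,98]).round(4))
cv2.imwrite("pics/c9.png",np.hstack(L))
E
```

```text
[ 0.55290476 -0.08514087  0.02623852] [ 0.60775605  0.08293325 -0.4061194 ] 0.044166068172735135
s9 152 [0.0346 0.0588] hinge side [0.0324 0.058 ]
d9 89 [0.0337 0.0598] hinge side [0.0325 0.0573]
```

View pics/c9.png

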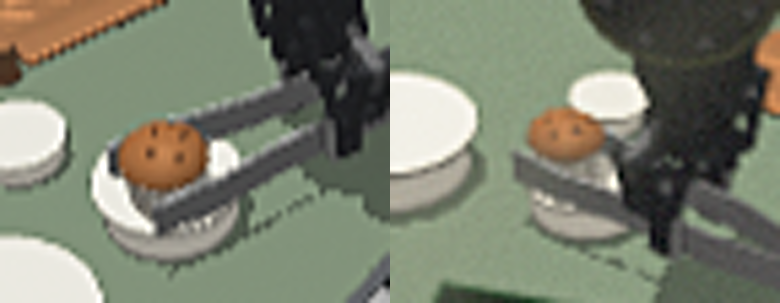

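>>> send_rows(steps=[{"travel": [1,0,0],"turn": [0,0,0]},{"travel": [1.5,0,0],"turn": [0,0,0]},{"travel": [1.5,0,0],"turn": [0,0,0]}])

```text
clock: 15.52
position: [0.5529, -0.0851, 0.0247]
eef_rot: [[-0.0, -0.924, 0.381], [0.0, 0.381, 0.924], [-1.0, 0.0, -0.0]]
wrist_force: [0.6, -0.3, -1.4]
gripper_width: 0.0439
```

>>> send_rows(steps=[{"travel": [0,0,0],"turn": [0,0,0]},{"travel": [0,0,0],"turn": [0,0,0]},{"travel": [0,0,0],"turn": [0,0,0]},{"travel": [0,0,0],"turn": [0,0,0]},{"travel": [0,0,0],"turn": [0,0,0]},{"travel": [0,0,0],"turn": [0,0,0]},{"travel": [0,0,0],"turn": [0,0,0]}], hand=32)

```text
clock: 16.4
position: [0.553, -0.0851, 0.0248]
eef_rot: [[0.0, -0.924, 0.381], [0.0, 0.381, 0.924], [-1.0, -0.0, 0.0]]
wrist_force: [-0.0, -0.6, -0.5]
gripper_width: 0.0389
```

```bash
python3 snap.py side:d10 scene:s10; python3 - <<'E'
from h import *
from workcell import ctrl
o=ctrl.get_obs();P=o["position"];print(P,o["wrist_force"],o["moment"],o["gripper_width"])
L=[]
for n in("s10","d10"):
    z=load(n);im=z["im"];u,v=proj(z,[.63,-.12,.05]).astype(int);c=im[v-28:v+28,u-36:u+36];L.append(cv2.resize(c,(390,303),interpolation=cv2.INTER_CUBIC))
cv2.imwrite("pics/c10.png",np.hstack(L))
E
```

```text
[ 0.55300648 -0.08515433  0.02484105] [ 0.03755919  0.47811679 -0.66629911] [-0.04628738 -0.01303047 -0.00773473] 0.03887249543565414
```

View pics/c10.png

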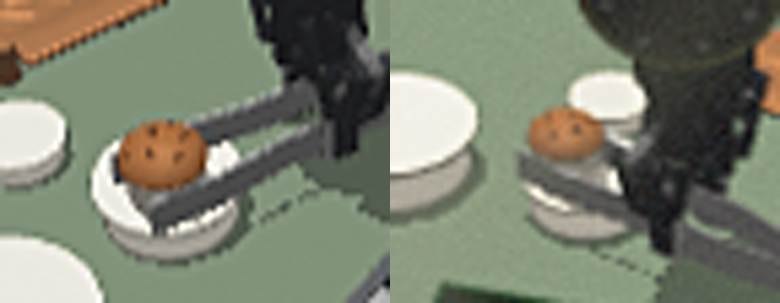

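Both crops show the pads on the cup, and the opening stopped at 38.9 mm against a 32 mm command. Lifting.

>>> send_rows(steps=[{"travel": [-3,0,0],"turn": [0,0,0]},{"travel": [-10,0,0],"turn": [0,0,0]},{"travel": [-22,0,0],"turn": [0,0,0]},{"travel": [-38,0,0],"turn": [0,0,0]},{"travel": [-58,0,0],"turn": [0,0,0]},{"travel": [-80,0,0],"turn": [0,0,0]},{"travel": [-102,0,0],"turn": [0,0,0]},{"travel": [-120,0,0],"turn": [0,0,0]},{"travel": [-130,0,0],"turn": [0,0,0]},{"travel": [-135,0,0],"turn": [0,0,0]},{"travel": [-135,0,0],"turn": [0,0,0]},{"travel": [-135,0,0],"turn": [0,0,0]}])

```text
clock: 18.0
position: [0.5526, -0.0851, 0.1589]
eef_rot: [[-0.002, -0.924, 0.381], [0.0, 0.381, 0.924], [-1.0, 0.001, -0.001]]
wrist_force: [0.6, -0.2, -1.5]
gripper_width: 0.0386
```

```bash
python3 snap.py side:d11 scene:s11; python3 - <<'E'
from h import *
from workcell import ctrl
o=ctrl.get_obs();P,R=o["position"],o["eef_rot"];print(P,o["wrist_force"],o["gripper_width"],o["q"])
G=[.598-.105*np.cos(np.radians(22.4)),.135+.105*np.sin(np.radians(22.4))]
print(row([*G,P[2]],down(67.6),P,R))
L=[]
for n in("s11","d11"):
    z=load(n);im=z["im"];X=cloud(z);h=X[...,2];hsv=cv2.cvtColor(im,cv2.COLOR_BGR2HSV)
    b=(hsv[...,1]>110)&(hsv[...,0]<20)&(h>.08)&(h<.25)&(np.abs(X[...,0]-.648)<.05)&(np.abs(X[...,1]+.126)<.05)
    Q=X[b];print(n,b.sum(),Q.mean(0),Q[:,2].max())
    u,v=proj(z,[.63,-.12,.16]).astype(int);c=im[v-40:v+40,u-52:u+52];L.append(cv2.resize(c,(390,300),interpolation=cv2.INTER_CUBIC))
cv2.imwrite("pics/c11.png",np.hstack(L))
E
```

```text
[ 0.55266839 -0.08514823  0.15903154] [-0.3356045   0.64291287 -2.03828957] 0.03896760858101004 [ 1.18058289e+01 -3.64023045e+00 -8.54211038e+00 -1.31644415e-02
 -8.51695952e+01 -1.24220275e+02]
(array([1.000e-01, 1.470e+02, 2.208e+02]), array([-0.02, -0.03, -0.07]))
s11 193 [ 0.6579847  -0.1218189   0.20373324] 0.21152197961598973
d11 106 [ 0.64328675 -0.11335839  0.20302551] 0.21179324478643088
```

View pics/c11.png

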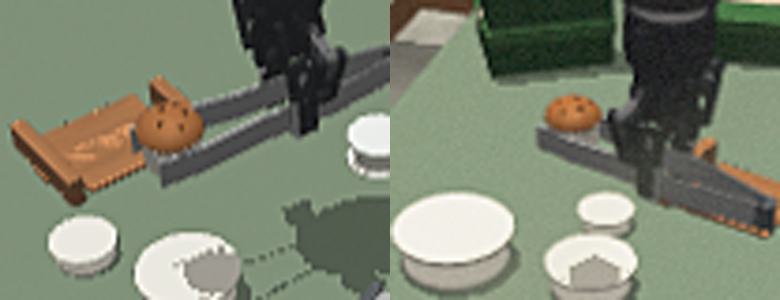

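Muffin lifted: its top is at z≈0.2115, so the underside is ≈0.164, well above the rim. The stand is empty in both crops. Carrying it to the box.

>>> send_rows(steps=[{"travel": [0,7,10],"turn": [0,0,0]},{"travel": [0,20,30],"turn": [0,0,0]},{"travel": [0,36,54],"turn": [0,0,0]},{"travel": [0,53,80],"turn": [0,0,0]},{"travel": [0,71,106],"turn": [0,0,0]},{"travel": [0,88,132],"turn": [0,0,0]},{"travel": [0,105,157],"turn": [0,0,0]},{"travel": [0,120,180],"turn": [0,0,0]},{"travel": [0,132,199],"turn": [0,0,0]},{"travel": [0,141,212],"turn": [0,0,0]},{"travel": [0,146,219],"turn": [0,0,0]},{"travel": [0,147,221],"turn": [0,0,0]},{"travel": [0,147,221],"turn": [0,0,0]},{"travel": [0,147,221],"turn": [0,0,0]},{"travel": [0,147,221],"turn": [0,0,0]}])

```text
clock: 19.98
position: [0.5014, 0.1748, 0.1598]
eef_rot: [[-0.0, -0.924, 0.382], [0.0, 0.382, 0.924], [-1.0, 0.0, 0.0]]
wrist_force: [0.5, -0.2, -2.0]
gripper_width: 0.0388
```

```bash
python3 snap.py side:d12 scene:s12 wrist:w12; python3 - <<'E'
from h import *
from workcell import ctrl
o=ctrl.get_obs();P,R=o["position"],o["eef_rot"];print(P,o["wrist_force"],o["gripper_width"],o["clock"])
L=[]
for n in("s12","d12"):
    z=load(n);im=z["im"];X=cloud(z);h=X[...,2];hsv=cv2.cvtColor(im,cv2.COLOR_BGR2HSV)
    b=(hsv[...,1]>110)&(hsv[...,0]<20)&(h>.15)&(h<.25)&(np.abs(X[...,0]-.6)<.05)&(np.abs(X[...,1]-.135)<.05)
    Q=X[b];print(n,b.sum(),Q.mean(0),(Q.min(0)+Q.max(0))/2,Q[:,2].max())
    g=(hsv[...,0]>40)&(hsv[...,0]<85)&(hsv[...,1]>110)&(hsv[...,2]<110)&(h>.086)&(h<.105)&(X[...,0]>.5)&(X[...,0]<.7)&(X[...,1]>.05)&(X[...,1]<.3)
    print(" rim",cv2.minAreaRect((X[g][:,:2]*1000).astype(np.float32)))
    u,v=proj(z,[.59,.13,.12]).astype(int);c=im[v-60:v+60,u-78:u+78];L.append(cv2.resize(c,(390,300),interpolation=cv2.INTER_CUBIC))
cv2.imwrite("pics/c12.png",np.hstack(L))
E
```

```text
[0.50136769 0.17501117 0.15979149] [-0.71328688 -0.1266623  -1.11619896] 0.03868167604489369 20.125
s12 228 [0.60792288 0.13615812 0.20502766] [0.60430892 0.13405892 0.20104495] 0.21409957354613676
 rim ((575.7780151367188, 106.04141998291016), (82.86420440673828, 161.26190185546875), 46.25520324707031)
d12 172 [0.59255564 0.14397801 0.20512477] [0.59503652 0.1402292  0.2041326 ] 0.2115542011637775
 rim ((563.06005859375, 185.15631103515625), (106.01983642578125, 49.855960845947266), 36.751007080078125)
```

View pics/c12.png

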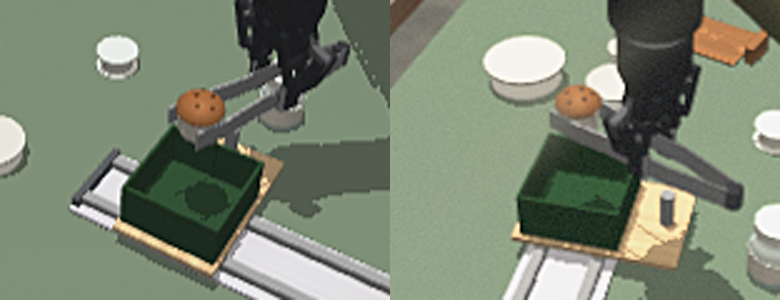

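View pics/w12.png

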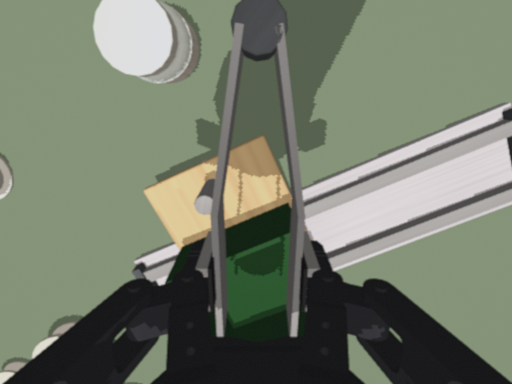

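>>> send_rows(steps=[{"travel": [0,0,0],"turn": [0,0,0]},{"travel": [0,0,0],"turn": [0,0,0]},{"travel": [0,0,0],"turn": [0,0,0]},{"travel": [0,0,0],"turn": [0,0,0]},{"travel": [0,0,0],"turn": [0,0,0]}])

```text
clock: 20.75
position: [0.5013, 0.1752, 0.1598]
eef_rot: [[-0.0, -0.924, 0.381], [0.0, 0.381, 0.924], [-1.0, 0.0, 0.0]]
wrist_force: [0.2, 0.7, -1.6]
gripper_width: 0.0388
```

```bash
python3 - <<'E'
from workcell import ctrl
o=ctrl.get_obs();print(o["position"],o["gripper_width"],abs(o["qd"]).max());print(ctrl.hand_in())
E
```

```text
[0.50130351 0.17522084 0.15977083] 0.03878070566832268 0.04892981458654302
the job is handed in; nothing more can be done
None
```

I slid the carrier into the notch by its post, took the tongs, closed them on the muffin's cup, and handed in with the muffin held still above the open box. That took about 21 s of the 69 s; hand-in gives no verdict.

**Carrier:** after I let go of the post, the wrist camera put the box centre within about 1 mm of the station. I could not re-measure this at the end, because the tongs hid most of the rim. Nothing touched the carrier after release.

**Muffin:** the last pictures put its centre about 2–3 mm from the middle of the box mouth. Its underside is about 165 mm above the table, against the 98 mm required. The two fixed cameras disagreed by about 9 mm in x and 6 mm in y on its position, so I used their average; either reading alone is well inside the 35 mm limit.

**Grip:** the fingers held at 38.8 mm, stopped by the tongs on the cup (commanded 32 mm). The joints were practically still at hand-in.

**Tin, jar and spool:** the arm passed well clear of them and nothing looked out of place, but I did not re-measure their positions.

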